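# Swing out and lock the motor stand's brace

## Robot

A 6-joint arm with a two-finger parallel gripper is mounted at the origin on the work surface. World frame = base frame: x ahead of the robot, y to its left, z up, the work surface at z = 0. Lengths are in mm, angles in rad, forces in N, time in s.
With the tool pointing down it reaches from about 325 to 875 mm from the base axis. Payload 4.4 kg.
Tool frame: the origin (TCP) lies at the very end of the fingers, on their centre line; the grasp point (between the pads) lies 19 mm behind it; z points along the fingers, y is the line along which they close (so a half turn about z gives the same grasp; the last joint's range is limited). The gripper opens to 85 mm and grips with 20 to 120 N. Pads are 22 mm wide; open, the fingers measure 114 mm over their backs; the gripper's body (76 mm by 85 mm) begins 54 mm behind the grasp point. The pads swing forward as they close: fully open they stand 13 mm farther back than shut.
Start: joints at [-1.286, 0.207, 1.542, -0, 1.393, -0.15], TCP at [242.716, -521.264, 231.282] pointing down, gripper open.
Joint ranges: [-2.73, 2.73], [-0.86, 2.22], [0.23, 2.46], [-1.11, 4.25], [0.08, 2.63], [-2.82, 2.82]. Speed limits (rad/s): [2.79, 2.79, 3.14, 3.14, 3.14, 3.14].

## Interface

Orientations are given as a unit quaternion [w, x, y, z].
In Python, from workcell import * gives the robot as it stands.
- The arm moves only by the shell command python3 -m handwheel 'ROWS'. ROWS is JSON, a list that holds one entry, the list of rows, each a list of 7 numbers: the turn, a rotation vector about the tool's x, y, z in degrees, then the shift along the tool's x, y, z in mm, then the finger opening in mm, from 0 to 85.4. A call has 1 to 12 rows; each row is the pose to reach, as a shift and turn from the pose commanded when the call began, along the tool's axes at that moment; what a row does not reach only later rows make up. A row lasts 1/12 s, in which the tool goes at most 41.7 mm and 7.16 degrees, less where a joint would pass 70% of its speed; a pose out of reach is approached as far as the arm can. A call with a gripper value outside its range is refused whole. The fingers move at their own pace and stop on an object; the grip force is fixed at half the most. Time passes only in rows, so rows that repeat a pose let the fingers close. It gives the time, the measured TCP pose, the force, the opening and the grip force at its end, in the units of the state.
- read_state(): the state, without advancing time (a new reading comes with each control period).
- capture(name): name is "scene" or "top" or "wrist"; returns a dict with "image" (384x512x3 uint8, blue, green, red), "vfov" (degrees; the focal length in pixels is half the picture's height over the tangent of half this angle, whatever the lens; pixels are square), "cx", "cy" (the principal point, pixels), "D" ([k1, k2, p1, p2, k3] as OpenCV has them; the pictures are not rectified), "eye" and "attitude" of the camera in the world. Camera axes: x right, y up, looking along -z (the intrinsics and any distortion apply to the point x, -y, -z); pixel columns grow to the right and rows downward; lengths in mm; the calibration is good to about 2 mm. A picture is of the moment at which its call begins. There is no depth.
- finish_job(): hands the job in; it is judged then, once.
The state is a dict: "time": time; "qpos": joint angles; "qd": joint speeds; "joint_efforts": joint torques, N m; "position": TCP position; "orientation": TCP orientation; "wrist_force": force on the tool from outside, world axes, zero at the start; "torque": the same for the moment, N m; "opening": finger opening in mm; "grip_force": force on a finger pad.
Only numpy, scipy, OpenCV 4.12 (cv2) and the standard library are available. Lean on these libraries where they do the work, as an engineer would, in place of code of your own. Each camera call takes 0.05 s, during which the arm holds its last target. There are 200 camera calls.

## Task

Make the motor test stand ready for a run: gently swing its yellow brace out until it has gone over the sprung roller and is fully home against the orange stop, where it must stay by itself. Then turn the black locking knob on the pivot until its red pointer faces the white line on the brace. Leave the multimeter, the screwdriver and the can where they are.

Things in the scene. Friction and masses are not known exactly. Their poses are not given: they have to be found in the camera images.
- stand: motor test stand fixed to the bench: blue plate 240 x 220 x 10 mm with a motor on it; at its corner a steel disc (radius 112, 8 mm thick) round the upright brace pivot. Origin: on the pivot axis at bench height. The fully folded brace points along the stand's -x, alongside the motor, and swings out counterclockwise seen from above, towards the stand's -y
- motor_top (a point): middle of the top of the grey motor, 120 mm above the bench, at x -0.085, y 0.18 in the stand's frame. The motor takes up x -0.17 to 0.01 (shaft to -0.21; a cap to 0.01), y 0.12 to 0.24. Between it and the folded brace is free room above the plate
- brace: yellow brace: bar 24 mm wide, 24 to 50 mm above the bench, to 200 mm from the pivot; under its end a black foot (diameter 26, 185 mm from the pivot); hub radius 25. Origin on the pivot axis at bench height; x along the bar to the free end, z up. Light friction, stays where left; starts within 0.3 rad of fully folded. Over 35 N from the robot is forcing it
- brace_push (a point): point inside the bar, 140 mm from the pivot, 37 mm above the bench: where to push its side, 12 mm off the centre line. Near the end a sprung roller on the disc under the bar resists (some 5 to 12 N here), then the bar rides over it almost freely for about 0.13 rad, then the roller pops up behind it, drives it the last 6 mm to the stop and holds it there
- telltale (a joint): green sprung pin (2.5 N) in the orange stop block: 0 standing out, about 0.006 m when the brace is home; a green tab on the block moves with it. The block (32 x 20 mm, to 52 mm high, 85 mm from the pivot, rigid) is clamped on the disc at a place that differs each time and is not reported: the brace is home 1.10 to 1.45 rad from fully folded
- lock_knob: black knob over the pivot: a bar grip 66 mm long, 14 wide, 62 to 84 mm above the bench, on a collar, with a thin red pointer. Origin on the pivot axis at bench height; x along the bar to the pointer, z up. Turns apart from the brace (friction 0.05 N m). At first 0 to 0.3 rad counterclockwise of the stand's -x; must turn 0.8 to 1.45 rad counterclockwise from above
- pointer (a point): tip of the knob's red pointer, 45 mm from the pivot axis, 60 mm above the bench
- mark (a point): inner end of the white line on top of the brace, on its centre line, 47 mm from the pivot, 51 mm above the bench
- meter: yellow multimeter lying on the bench, 150 x 75 x 40 mm, loose; origin under its middle; leave it alone
- driver: screwdriver lying on the bench, 190 mm long, loose; leave it alone
- spray_can: small can standing on the bench, diameter 52 mm, 100 mm tall, loose; origin under its middle; leave it alone

How it is judged:
By the outcome, as a careful person would: the job done as asked, in the order asked, and still so for the second after the job is handed in, with the robot touching nothing.
It also fails if it takes over 69 s, if anything falls off the work surface, if the arm or the gripper's body presses on something with over 40 N, if the wrist force passes 120 N, or if a joint passes its speed limit or range.

## Working session

There is one attempt and no reset: what is moved stays moved. The work goes in short steps, Python scripts to look and compute and a shell command to move; the robot and the scene stay as the last step left them, time stands still between calls to the robot, and variables do not carry over. Pictures are saved under pics/ and viewed, at most 10 in all, crops included, and the job is handed in when it is done.

```bash
mkdir -p pics
cat > h.py <<'E'
from workcell import *
import numpy as np, cv2
from scipy.spatial.transform import Rotation as R
def cam(c):
    f=c["image"].shape[0]/2/np.tan(np.radians(c["vfov"])/2)
    K=np.array([[f,0,c["cx"]],[0,f,c["cy"]],[0,0,1.]])
    a=np.array(c["attitude"],float)
    M=R.from_quat(np.r_[a[1:],a[0]]).as_matrix() if a.size==4 else a.reshape(3,3)
    return K,np.array(c["D"],float),M@np.diag([1,-1,-1]),np.array(c["eye"],float)
def ray(c,uv,z):
    K,D,M,e=cam(c)
    p=cv2.undistortPoints(np.array(uv,float).reshape(-1,1,2),K,D).reshape(-1,2)
    d=np.c_[p,np.ones(len(p))]@M.T
    return e+d*((z-e[2])/d[:,2])[:,None]
def proj(c,P):
    K,D,M,e=cam(c)
    return cv2.projectPoints((np.array(P,float)-e)@M,np.zeros(3),np.zeros(3),K,D)[0].reshape(-1,2)
E
python3 - <<'E'
from h import *
import pickle
print(read_state())
cs={n:capture(n) for n in("scene","top")}
pickle.dump(cs,open("c0.pkl","wb"))
for n,c in cs.items():
    print(n,{k:v for k,v in c.items() if k!="image"})
    cv2.imwrite(f"pics/{n}0.png",cv2.resize(c["image"],(800,600)))
E
```

```text
{'time': 0.0, 'qpos': array([-1.28548320e+00,  2.07452035e-01,  1.54298991e+00,  4.98308647e-05,
        1.39350359e+00, -1.50451682e-01]), 'qd': array([ 0.00085472, -0.00055613,  0.00128498, -0.00070006,  0.00036895,
       -0.00069346]), 'joint_efforts': array([ 5.21274815e-04, -3.83030713e+01, -2.91596317e+01, -2.79662008e-04,
        1.04864524e-02,  5.25522708e-06]), 'position': array([ 242.51876272, -520.50084825,  230.09053423]), 'orientation': array([-1.17541835e-03,  9.76357663e-01,  2.16158112e-01, -5.48041163e-05]), 'wrist_force': array([-0.1168331 , -0.02150513, -0.08729648]), 'torque': array([-0.03538544, -0.00257822,  0.0063055 ]), 'grip_force': 0.0, 'opening': 85.81490549435412}
scene {'vfov': 55.64828435647056, 'cx': 250.59562504720034, 'cy': 190.2176552289376, 'D': array([-0.0178673,  0.       ,  0.       ,  0.       ,  0.       ]), 'eye': array([1138.32673803,  446.23721212,  711.15477025]), 'attitude': array([0.35703507, 0.17764437, 0.38289597, 0.83328213])}
top {'vfov': 50.80467895689923, 'cx': 257.53912775883026, 'cy': 192.8237196182339, 'D': array([0.00262415, 0.        , 0.        , 0.        , 0.        ]), 'eye': array([ 523.22248593,  -14.21607069, 1137.58545607]), 'attitude': array([ 0.71684759,  0.02563565, -0.03357427, -0.69594907])}
```

View pics/top0.png

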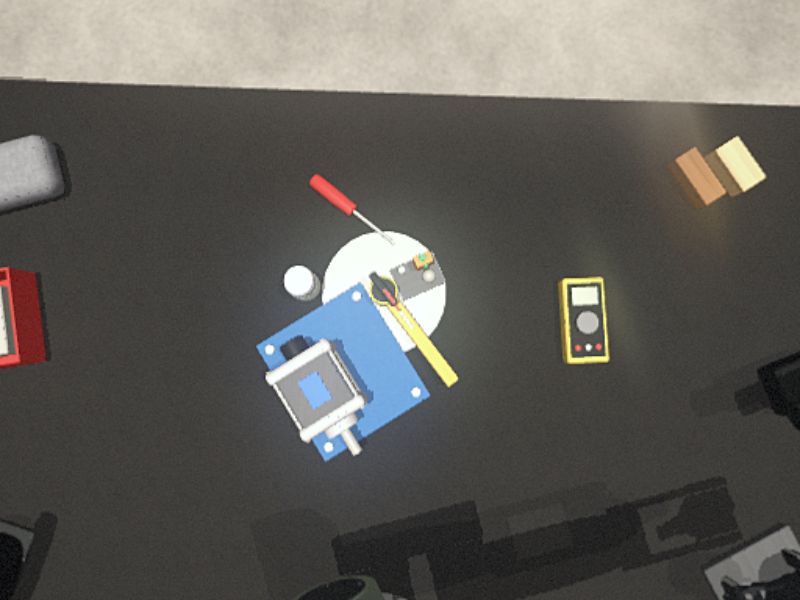

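View pics/scene0.png

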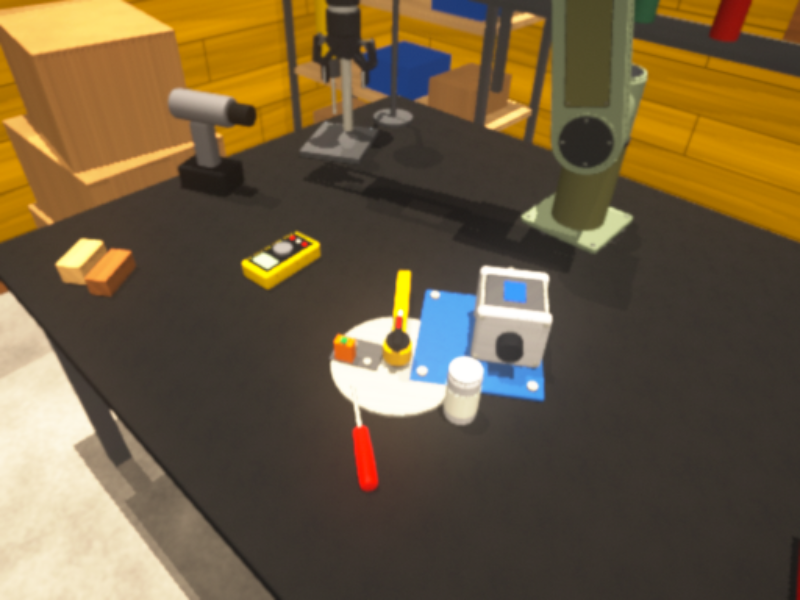

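Top view (800x600): pivot about (384,290), brace end (452,381), knob pointer about (393,303), orange stop (424,260), motor around (315,390), can (302,283), driver tip (393,243), meter (587,320). Now I'll measure.

Run:
```python
from h import *
import pickle
cs=pickle.load(open("c0.pkl","rb"));c=cs["top"];im=c["image"]
cv2.imwrite("pics/topcrop.png",cv2.resize(im[130:300,155:305],None,fx=3.5,fy=3.5,interpolation=cv2.INTER_CUBIC))
h=cv2.cvtColor(im,cv2.COLOR_BGR2HSV);H,S,V=[h[...,i].astype(int) for i in range(3)]
sl=np.zeros(H.shape,bool);sl[130:300,150:310]=1
def pts(m):
    n,l,s,_=cv2.connectedComponentsWithStats((m&sl).astype(np.uint8));k=1+np.argmax(s[1:,4])
    v,u=np.nonzero(l==k);return np.c_[u,v]
def rect(P):return cv2.minAreaRect(P[:,:2].astype(np.float32))
Y=ray(c,pts((H>20)&(H<35)&(S>120)&(V>100)),50);print("yellow",rect(Y))
B=ray(c,pts((H>95)&(H<125)&(S>120)&(V>80)),10);print("plate",rect(B),cv2.boxPoints(rect(B)))
W=ray(c,pts((V>200)&(S<60)),8);print("disc",cv2.minEnclosingCircle(W[:,:2].astype(np.float32)))
O=ray(c,pts((H>5)&(H<17)&(S>150)&(V>120)),52);print("orange",rect(O))
Rd=pts(((H<5)|(H>174))&(S>130)&(V>90)&(np.arange(384)[:,None]>170));print("red",Rd.mean(0),ray(c,Rd,60).mean(0))
d=Y[:,:2];far=d[np.linalg.norm(d-Y[:,:2].mean(0),axis=1)>0];m=d.mean(0)
print("yellow mean",m,"line",cv2.fitLine(d.astype(np.float32),cv2.DIST_HUBER,0,.01,.01).ravel())
```

```text
yellow ((479.7451477050781, -104.73063659667969), (30.467988967895508, 13.761610984802246), 76.47421264648438)
plate ((475.9937744140625, 24.87114715576172), (154.54876708984375, 150.79066467285156), 32.704402923583984) [[370.23328    46.56227  ]
 [451.7062    -80.32344  ]
 [581.7543      3.1800232]
 [500.28134   130.06573  ]]
disc ((679.1009521484375, 33.915283203125), 106.68254089355469)Traceback (most recent call last):
  File "<stdin>", line 14, in <module>
  File "<stdin>", line 8, in pts
    return _wrapfunc(a, 'argmax', axis=axis, out=out, **kwds)
    return bound(*args, **kwds)
ValueError: attempt to get argmax of an empty sequence
```

View pics/topcrop.png

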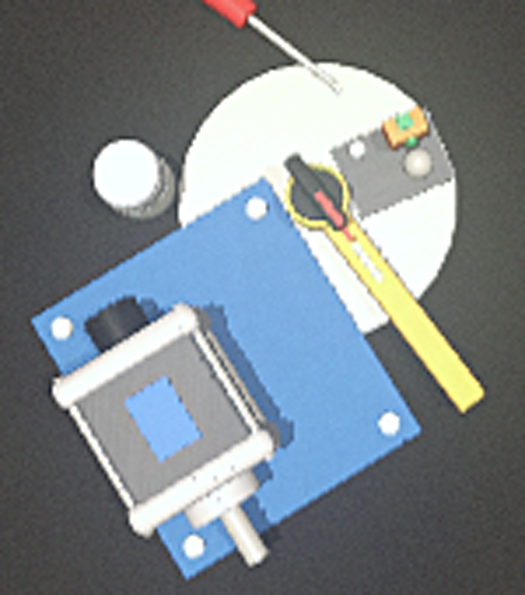

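The crop shows the hub at (318,193), brace end (473,400), pointer tip (351,238), stop (405,127) with green pin below, roller (417,163), plate corners (270,178), (420,432), (185,578), (33,320).

```bash
cat > g.py <<'E'
from h import *
import pickle
c=pickle.load(open("c0.pkl","rb"))["top"]
def q(uv): return np.array(uv,float)/3.5+[155-.36,130-.36]
def at(uv,z): return ray(c,[q(uv)],z)[0]
E
python3 - <<'E'
from g import *
for n,uv,z in [("hub",(318,193),50),("end",(473,400),50),("mark in",(352,240),51),("mark out",(380,282),51),("tip",(351,238),60),("knobback",(292,160),84),("stop",(405,127),52),("roller",(417,163),20),("c1",(270,178),10),("c2",(420,432),10),("c3",(185,578),10),("c4",(33,320),10),("can",(127,173),100),("motor",(165,420),120),("drvtip",(338,90),10),("discR",(457,205),8),("discL",(178,215),8),("discT",(322,62),8)]:
    print(n,at(uv,z).round(1))
p=at((318,193),50)[:2]
for n,uv,z in [("end",(473,400),50),("tip",(351,238),60),("stop",(405,127),52),("roller",(417,163),20)]:
    d=at(uv,z)[:2]-p;print(n,np.linalg.norm(d),np.arctan2(d[1],d[0]))
d=at((185,578),10)-at((33,320),10);d2=at((420,432),10)-at((270,178),10)
print("stand -x dir",np.arctan2(d[1],d[0]),np.arctan2(d2[1],d2[0]),np.linalg.norm(d),np.linalg.norm(d2))
# mot check
E
```

```text
hub [635.5   8.1  50. ]
end [ 480.2 -115.3   50. ]
mark in [599.9 -19.3  51. ]
mark out [568.2 -41.7  51. ]
tip [600.7 -18.4  60. ]
knobback [656.3  27.6  84. ]
stop [688.7 -57.7  52. ]
roller [665.  -69.3  20. ]
c1 [650.6  47.7  10. ]
c2 [452.4 -77.6  10. ]
c3 [334.1 103.2  10. ]
c4 [531.7 231.4  10. ]
can [640.9 148.  100. ]
motor [462.6 110.4 120. ]
drvtip [723.5  -4.6  10. ]
discR [ 633.6 -102.9    8. ]
discL [618.8 120.3   8. ]
discT [746.4   9.1   8. ]
end 198.30747552906976 -2.470356731223544
tip 43.70717675466525 -2.491123178689818
stop 84.57601834181618 -0.8905818460228778
roller 82.7710164504229 -1.2067469297103133
stand -x dir -2.5660524334245327 -2.5777250539316574 235.50739943098105 234.50330714644284
```

```bash
cat >> h.py <<'E'
P=np.array([635.5,8.1])
def row(x,y,z,yaw,quiet=False):
    s=read_state();o=s["orientation"];M=R.from_quat(np.r_[o[1:],o[0]])
    T=R.from_matrix(np.c_[[np.cos(yaw),np.sin(yaw),0],[np.sin(yaw),-np.cos(yaw),0],[0,0,-1]])
    r=np.degrees((M.inv()*T).as_rotvec());d=M.inv().apply(np.array([x,y,z])-s["position"])
    return np.r_[r,d].round(1)
def push(th,gap,r=140,z=32):   # finger centre behind bar at angle th
    u=np.array([np.cos(th),np.sin(th)]);n=np.array([-u[1],u[0]])
    p=P+r*u-(26.5+gap)*n
    return row(p[0],p[1],z,th+np.pi)
E
python3 - <<'E'
from h import *
print(push(-2.47,12,z=180).tolist(),push(-2.47,12,z=32).tolist())
E
```

```text
[-0.1, -0.0, -13.5, 434.3, -318.0, 51.0] [-0.1, -0.0, -13.5, 434.2, -317.7, 199.0]
```

```bash
python3 -m handwheel '[[[0,0,-2,36,-26,4,0],[0,0,-4,72,-53,8,0],[0,0,-6,108,-80,13,0],[0,0,-8,144,-106,17,0],[0,0,-10,180,-132,21,0],[0,0,-12,217,-159,25,0],[0,0,-13.5,253,-185,30,0],[0,0,-13.5,290,-212,34,0],[0,0,-13.5,326,-238,38,0],[0,0,-13.5,362,-265,42,0],[0,0,-13.5,398,-291,47,0],[0,0,-13.5,434,-318,51,0]]]'
python3 - <<'E'
from h import *
print(push(-2.47,12,z=180).tolist(),push(-2.47,12,z=32).tolist(),read_state()["opening"])
c=capture("wrist");cv2.imwrite("pics/w1.png",c["image"])
import pickle;pickle.dump(c,open("w1.pkl","wb"))
print([(n,proj(c,[p])[0].round()) for n,p in [("hub",[*P,50]),("end",[480.2,-115.3,50])]])
E
```

```text
time: 1.1
position: [483.0, -83.1, 183.7]
orientation: [-0.0, 0.944, 0.329, -0.0]
wrist_force: [0.1, -0.9, 0.2]
opening: -0.1
grip_force: 0.0
[-0.0, 0.0, -0.0, 36.1, -15.0, 3.7] [-0.0, 0.0, -0.0, 36.2, -14.9, 151.7] -0.0685346446349039
[('hub', array([281., -25.])), ('end', array([275., 207.]))]
```

View pics/w1.png

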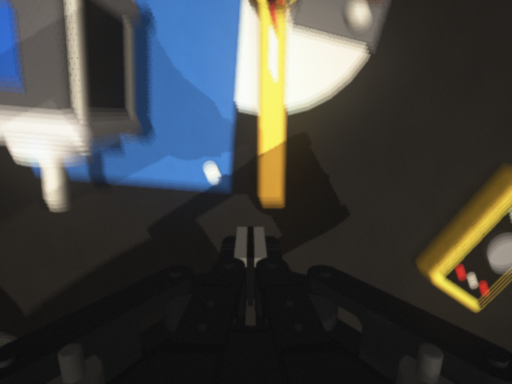

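Wrist view: bar end at (271,207), which agrees with my estimate (275,207) to about 2 mm. The left side of the bar is free. Descending behind it.

```bash
python3 -m handwheel '[[[0,0,0,18,-7,4,0],[0,0,0,36,-15,4,0],[0,0,0,36,-15,10,0],[0,0,0,36,-15,30,0],[0,0,0,36,-15,55,0],[0,0,0,36,-15,80,0],[0,0,0,36,-15,105,0],[0,0,0,36,-15,125,0],[0,0,0,36,-15,140,0],[0,0,0,36,-15,150,0],[0,0,0,36,-15,152,0],[0,0,0,36,-15,152,0]]]'
python3 - <<'E'
from h import *
for k in range(12):
    print(push(-2.47+.045*(k+1),-3 if k>2 else 0,z=34).tolist())
E
```

```text
time: 2.15
position: [500.8, -51.4, 31.5]
orientation: [-0.0, 0.944, 0.329, -0.001]
wrist_force: [-0.3, -0.8, -0.2]
opening: -0.1
grip_force: 0.0
[-0.1, 0.1, -2.6, 1.4, 17.1, -2.6]
[-0.1, 0.1, -5.2, 0.7, 23.4, -2.6]
[-0.1, 0.1, -7.8, 0.2, 29.8, -2.6]
[-0.1, 0.1, -10.4, 0.5, 39.2, -2.6]
[-0.1, 0.1, -12.9, 0.8, 45.6, -2.6]
[-0.1, 0.1, -15.5, 1.3, 51.9, -2.6]
[-0.1, 0.1, -18.1, 2.1, 58.3, -2.6]
[-0.1, 0.1, -20.7, 3.2, 64.6, -2.6]
[-0.1, 0.0, -23.2, 4.6, 70.8, -2.6]
[-0.1, 0.0, -25.8, 6.2, 77.0, -2.6]
[-0.1, 0.0, -28.4, 8.2, 83.1, -2.6]
[-0.1, 0.0, -31.0, 10.4, 89.1, -2.7]
```

```bash
python3 -m handwheel '[[[0,0,0,1,5,-2,0],[0,0,-1,1,10,-2,0],[0,0,-2,1,14,-2,0],[0,0,-3.5,1,18,-2,0],[0,0,-5,1,22,-2,0],[0,0,-6.5,0.5,26,-2,0],[0,0,-8,0,30,-2,0],[0,0,-9.5,0.5,35,-2,0],[0,0,-11,0.5,40,-2,0],[0,0,-13,1,45,-2,0],[0,0,-15,1,50,-2,0],[0,0,-17,2,55,-2,0]]]'
python3 - <<'E'
from h import *
for k in range(12):
    print(push(-2.17+.045*(k+1),-1,z=34).tolist())
c=capture("top");cv2.imwrite("pics/t2.png",cv2.resize(c["image"][130:300,155:305],None,fx=3.5,fy=3.5))
E
```

```text
time: 3.15
position: [538.2, -93.6, 35.0]
orientation: [0.001, 0.885, 0.467, 0.0]
wrist_force: [-0.7, -0.5, -0.7]
opening: 0.0
grip_force: 0.3
[0.1, -0.0, -2.6, -2.1, 3.8, 1.0]
[0.1, -0.0, -5.2, -2.8, 10.2, 1.0]
[0.1, -0.0, -7.8, -3.3, 16.6, 1.0]
[0.1, -0.0, -10.4, -3.4, 23.0, 1.0]
[0.1, -0.0, -12.9, -3.2, 29.4, 1.0]
[0.1, -0.0, -15.5, -2.8, 35.8, 1.0]
[0.1, -0.0, -18.1, -2.1, 42.1, 1.0]
[0.1, 0.0, -20.7, -1.1, 48.5, 1.0]
[0.1, 0.0, -23.3, 0.2, 54.7, 1.1]
[0.1, 0.0, -25.8, 1.8, 60.9, 1.1]
[0.1, 0.0, -28.4, 3.6, 67.1, 1.1]
[0.1, 0.0, -31.0, 5.8, 73.1, 1.1]
```

View pics/t2.png

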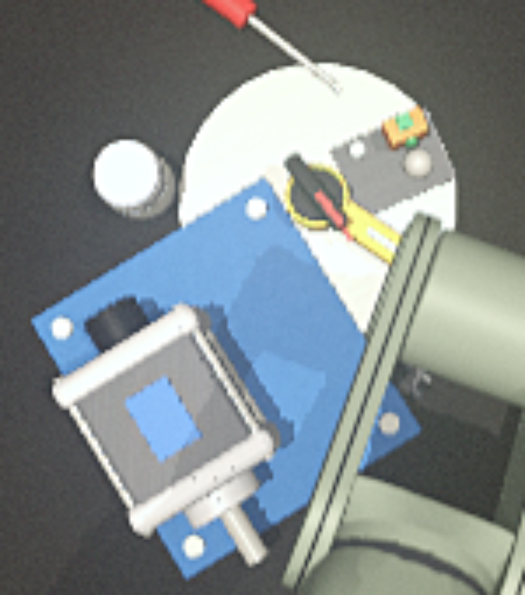

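The bar has started to swing (now about (385,245) at its visible end), and the roller and stop haven't changed. Continuing.

```bash
python3 -m handwheel '[[[0,0,-2.6,-2,5,0,0],[0,0,-5.2,-2.8,10.5,0,0],[0,0,-7.8,-3.3,16.5,0,0],[0,0,-10.4,-3.4,23,0,0],[0,0,-13,-3.2,29.5,0,0],[0,0,-15.5,-2.8,36,0,0],[0,0,-18,-2,42,0,0],[0,0,-20.7,-1,48.5,0,0],[0,0,-23.3,0,54.7,0,0],[0,0,-25.8,1.8,61,0,0],[0,0,-28.4,3.6,67,0,0],[0,0,-31,5.8,73,0,0]]]'
python3 - <<'E'
from h import *
s=read_state();d=s["position"][:2]-P;print(np.hypot(*d),np.arctan2(d[1],d[0])+np.arcsin(26.5/np.hypot(*d)))
for k in range(12):
    print(push(-1.63+.025*(k+1),-1,z=34).tolist())
E
```

```text
time: 4.2
position: [601.4, -129.9, 34.8]
orientation: [0.0, 0.728, 0.686, 0.0]
wrist_force: [-1.1, 1.2, -0.0]
opening: 0.0
grip_force: 0.3
142.1340622191736 -1.6257925184839606
[0.0, 0.0, -1.4, -0.8, 3.9, 0.8]
[0.0, 0.0, -2.9, -1.3, 7.4, 0.8]
[0.0, 0.0, -4.3, -1.8, 11.0, 0.8]
[0.0, 0.0, -5.7, -2.1, 14.5, 0.8]
[0.0, 0.0, -7.2, -2.3, 18.1, 0.8]
[0.0, 0.0, -8.6, -2.5, 21.6, 0.8]
[0.0, 0.0, -10.0, -2.5, 25.2, 0.8]
[0.0, 0.0, -11.5, -2.5, 28.7, 0.8]
[0.0, 0.0, -12.9, -2.4, 32.3, 0.8]
[0.0, 0.0, -14.3, -2.2, 35.8, 0.8]
[0.0, 0.0, -15.8, -1.9, 39.4, 0.8]
[0.0, 0.0, -17.2, -1.5, 42.9, 0.8]
```

```bash
python3 -m handwheel '[[[0,0,-1.4,-0.8,3.9,0,0],[0,0,-2.9,-1.3,7.4,0,0],[0,0,-4.3,-1.8,11,0,0],[0,0,-5.7,-2.1,14.5,0,0],[0,0,-7.2,-2.3,18,0,0]]]'
python3 - <<'E'
from h import *
c=capture("scene");cv2.imwrite("pics/s3.png",cv2.resize(c["image"][180:280,190:330],None,fx=5,fy=5))
s=read_state();d=s["position"][:2]-P;th=np.arctan2(d[1],d[0])+np.arcsin(26.5/np.hypot(*d));print(np.hypot(*d),th)
for k in range(9):
    print(push(th+.025*(k+1),0,z=34).tolist())
E
```

```text
time: 4.62
position: [619.0, -133.1, 34.4]
orientation: [0.0, 0.683, 0.73, 0.0]
wrist_force: [-1.3, 0.6, -0.3]
opening: 0.0
grip_force: 0.3
142.1985616082483 -1.4943832587407073
[0.1, 0.0, -2.0, -0.9, 3.5, 0.5]
[0.1, 0.0, -3.4, -1.4, 7.0, 0.5]
[0.1, 0.0, -4.8, -1.8, 10.6, 0.5]
[0.1, 0.0, -6.3, -2.1, 14.1, 0.5]
[0.1, 0.0, -7.7, -2.3, 17.7, 0.5]
[0.1, 0.0, -9.1, -2.5, 21.2, 0.5]
[0.1, 0.0, -10.6, -2.5, 24.8, 0.5]
[0.1, 0.0, -12.0, -2.5, 28.4, 0.5]
[0.1, 0.0, -13.4, -2.4, 31.9, 0.5]
```

View pics/s3.png

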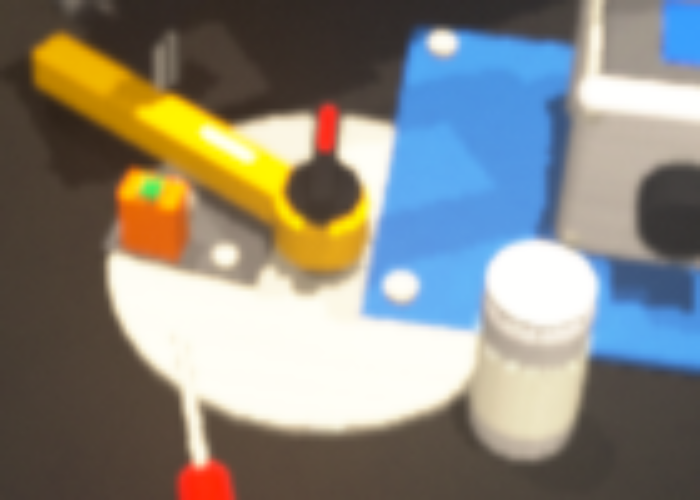

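Scene crop: the bar (30–300, 60–200) is coming up on the stop at (155,210). The finger stands behind it, and force is low. Continuing in small steps.

```bash
python3 -m handwheel '[[[0,0,-1,-0.6,2.5,0,0],[0,0,-2,-1,5,0,0],[0,0,-3.4,-1.4,7.5,0,0]]]'
python3 -m handwheel '[[[0,0,-1,-0.3,2.5,0,0],[0,0,-2,-0.5,5,0,0],[0,0,-3,-0.8,7.5,0,0]]]'
python3 - <<'E'
from h import *
s=read_state();d=s["position"][:2]-P;th=np.arctan2(d[1],d[0])+np.arcsin(26.5/np.hypot(*d));print(np.hypot(*d),th)
for k in range(9):
    print(push(th+.02*(k+1),0,z=34).tolist())
E
```

```text
time: 4.92
position: [626.3, -133.8, 34.1]
orientation: [-0.0, 0.661, 0.75, -0.0]
wrist_force: [-0.5, -0.0, 1.6]
opening: -0.3
grip_force: 0.3
time: 5.17
position: [631.3, -134.1, 34.0]
orientation: [-0.002, 0.641, 0.767, -0.002]
wrist_force: [-11.3, -2.4, 8.0]
opening: -0.2
grip_force: 5.8
142.2625801513413 -1.412864767315356
[-0.4, -0.0, -0.0, -0.8, 2.8, -0.0]
[-0.4, -0.0, -1.1, -1.3, 5.6, -0.1]
[-0.4, -0.0, -2.3, -1.7, 8.4, -0.1]
[-0.4, -0.1, -3.4, -2.1, 11.2, -0.1]
[-0.4, -0.1, -4.6, -2.5, 14.1, -0.1]
[-0.4, -0.1, -5.7, -2.7, 16.9, -0.1]
[-0.4, -0.1, -6.9, -3.0, 19.7, -0.1]
[-0.4, -0.1, -8.0, -3.1, 22.6, -0.2]
[-0.4, -0.1, -9.2, -3.2, 25.4, -0.2]
```

```bash
python3 -m handwheel '[[[0,0,-0.5,-0.3,2,0,0],[0,0,-1,-0.5,4,0,0]]]'
python3 -m handwheel '[[[0,0,-0.5,-0.3,2,0,0],[0,0,-1,-0.5,4,0,0]]]'
python3 - <<'E'
from h import *
s=read_state();d=s["position"][:2]-P;th=np.arctan2(d[1],d[0])+np.arcsin(26.5/np.hypot(*d));print(np.hypot(*d),th)
for k in range(9):
    print(push(th+.02*(k+1),0,z=34).tolist())
E
```

```text
time: 5.33
position: [633.2, -134.2, 34.0]
orientation: [-0.004, 0.635, 0.773, -0.004]
wrist_force: [-16.3, -2.8, 10.8]
opening: -0.2
grip_force: 8.0
time: 5.5
position: [638.6, -133.8, 34.1]
orientation: [-0.003, 0.628, 0.778, -0.002]
wrist_force: [-7.1, -1.5, 5.8]
opening: 0.2
grip_force: 4.1
141.93710946655705 -1.3613143541114967
[-0.4, -0.1, -1.0, -1.1, 2.8, 0.1]
[-0.4, -0.1, -2.2, -1.5, 5.6, 0.1]
[-0.4, -0.1, -3.3, -1.9, 8.4, 0.0]
[-0.4, -0.1, -4.4, -2.3, 11.3, 0.0]
[-0.4, -0.1, -5.6, -2.5, 14.1, -0.0]
[-0.4, -0.1, -6.7, -2.8, 16.9, -0.0]
[-0.4, -0.1, -7.9, -2.9, 19.8, -0.1]
[-0.4, -0.1, -9.0, -3.0, 22.6, -0.1]
[-0.4, -0.1, -10.2, -3.1, 25.5, -0.1]
```

```bash
python3 -m handwheel '[[[0,0,-0.5,-0.5,2,0,0],[0,0,-1,-0.8,4,0,0],[0,0,-2,-1.1,6,0,0]]]'
python3 -m handwheel '[[[0,0,-1,-0.3,2,0,0],[0,0,-2,-0.5,4,0,0],[0,0,-3,-0.8,6,0,0]]]'
python3 - <<'E'
from h import *
s=read_state();d=s["position"][:2]-P;th=np.arctan2(d[1],d[0])+np.arcsin(26.5/np.hypot(*d));print(np.hypot(*d),th)
for k in range(9):
    print(push(th+.02*(k+1),0,z=34).tolist())
c=capture("scene");cv2.imwrite("pics/s4.png",cv2.resize(c["image"][180:280,190:330],None,fx=5,fy=5))
E
```

```text
time: 5.75
position: [646.8, -133.0, 34.0]
orientation: [-0.001, 0.615, 0.789, -0.001]
wrist_force: [-5.8, 0.1, 3.5]
opening: -0.0
grip_force: 2.6
time: 6.0
position: [653.0, -132.5, 34.0]
orientation: [-0.001, 0.593, 0.805, -0.001]
wrist_force: [-5.8, -0.6, 3.9]
opening: 0.2
grip_force: 2.8
141.6359937386985 -1.2587750762597532
[-0.1, -0.0, -1.8, -1.3, 2.8, 0.0]
[-0.1, -0.0, -3.0, -1.7, 5.6, -0.0]
[-0.1, -0.0, -4.1, -2.1, 8.5, -0.0]
[-0.1, -0.0, -5.3, -2.4, 11.3, -0.0]
[-0.1, -0.0, -6.4, -2.6, 14.1, -0.0]
[-0.1, -0.0, -7.6, -2.8, 17.0, -0.0]
[-0.1, -0.0, -8.7, -3.0, 19.8, -0.0]
[-0.1, -0.1, -9.9, -3.0, 22.7, -0.0]
[-0.1, -0.1, -11.0, -3.0, 25.5, -0.1]
```

View pics/s4.png

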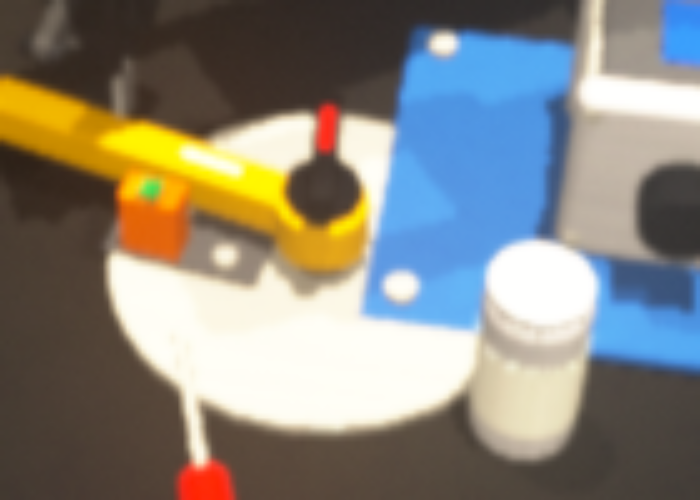

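The bar is now very near the block and the tab at (150,190) hasn't moved. It is riding the roller at about 6 N.

```bash
python3 -m handwheel '[[[0,0,-1,-0.5,1.5,0,0],[0,0,-2,-0.8,3,0,0]]]'
python3 -m handwheel '[[[0,0,-0.5,-0.3,1.5,0,0],[0,0,-1,-0.5,3,0,0]]]'
python3 -m handwheel '[[[0,0,0,0,0,0,0]]]'
python3 - <<'E'
from h import *
c=capture("scene");cv2.imwrite("pics/s5.png",cv2.resize(c["image"][180:280,190:330],None,fx=5,fy=5))
g=cv2.cvtColor(c["image"],cv2.COLOR_BGR2HSV)
def tab(i):
    h=cv2.cvtColor(i,cv2.COLOR_BGR2HSV);m=cv2.inRange(h,(45,90,60),(85,255,255));m[:200]=0;m[240:]=0;m[:,:205]=0;m[:,235:]=0
    v,u=np.nonzero(m);return u.mean(),v.mean(),len(u)
import pickle
print(tab(pickle.load(open("c0.pkl","rb"))["scene"]["image"]),tab(c["image"]))
E
```

```text
time: 6.22
position: [656.2, -132.1, 33.9]
orientation: [-0.001, 0.579, 0.815, -0.001]
wrist_force: [-5.3, -1.0, 3.9]
opening: 0.1
grip_force: 2.6
time: 6.38
position: [659.2, -131.5, 33.9]
orientation: [-0.001, 0.572, 0.82, -0.0]
wrist_force: [-5.5, 0.4, 3.4]
opening: 0.1
grip_force: 2.6
time: 6.47
position: [659.8, -131.4, 33.9]
orientation: [-0.0, 0.573, 0.82, -0.0]
wrist_force: [-3.5, 0.3, 2.5]
opening: -0.5
grip_force: 1.6
(np.float64(220.0), np.float64(217.0), 9) (np.float64(220.0), np.float64(217.28571428571428), 7)
```

```bash
python3 -m handwheel '[[[0,0,-0.5,-0.3,1.5,0,0],[0,0,-1,-0.5,3,0,0]]]'
python3 -m handwheel '[[[0,0,-0.5,-0.3,1.5,0,0],[0,0,-1,-0.5,3,0,0]]]'
python3 - <<'E'
from h import *
c=capture("scene")
def tab(i):
    h=cv2.cvtColor(i,cv2.COLOR_BGR2HSV);m=cv2.inRange(h,(45,90,60),(85,255,255));m[:200]=0;m[240:]=0;m[:,:205]=0;m[:,235:]=0
    v,u=np.nonzero(m);return u.mean(),v.mean(),len(u)
print(tab(c["image"]))
s=read_state();d=s["position"][:2]-P;th=np.arctan2(d[1],d[0])+np.arcsin(26.5/np.hypot(*d));print(np.hypot(*d),th)
E
```

```text
time: 6.68
position: [662.1, -131.0, 33.9]
orientation: [-0.001, 0.565, 0.825, -0.001]
wrist_force: [-6.6, 0.2, 4.6]
opening: 0.1
grip_force: 2.8
time: 6.85
position: [664.9, -130.4, 33.8]
orientation: [-0.001, 0.558, 0.83, -0.001]
wrist_force: [-6.2, -0.1, 2.8]
opening: -0.2
grip_force: 3.1
(np.float64(219.33333333333334), np.float64(218.11111111111111), 9)
141.5608359059368 -1.1698216341747032
```

```bash
python3 -m handwheel '[[[0,0,-0.5,-0.3,1.5,0,0],[0,0,-1,-0.5,2.5,0,0]]]'
python3 -m handwheel '[[[0,0,-0.5,-0.2,1.5,0,0],[0,0,-0.5,-0.4,2.5,0,0]]]'
python3 - <<'E'
from h import *
c=capture("scene")
def tab(i):
    h=cv2.cvtColor(i,cv2.COLOR_BGR2HSV);m=cv2.inRange(h,(45,90,60),(85,255,255));m[:200]=0;m[240:]=0;m[:,:205]=0;m[:,235:]=0
    v,u=np.nonzero(m);return u.mean(),v.mean(),len(u)
print(tab(c["image"]))
s=read_state();d=s["position"][:2]-P;th=np.arctan2(d[1],d[0])+np.arcsin(26.5/np.hypot(*d));print(np.hypot(*d),th)
cv2.imwrite("pics/s6.png",cv2.resize(c["image"][180:280,190:330],None,fx=5,fy=5))
E
```

```text
time: 7.07
position: [667.4, -129.9, 33.8]
orientation: [-0.001, 0.551, 0.835, -0.001]
wrist_force: [-7.2, -0.9, 3.9]
opening: 0.1
grip_force: 3.1
time: 7.23
position: [669.7, -129.3, 33.7]
orientation: [-0.001, 0.547, 0.837, -0.001]
wrist_force: [-6.3, 0.7, 3.5]
opening: -0.1
grip_force: 3.2
(np.float64(219.0), np.float64(219.0), 9)
141.53089529154076 -1.1376561882356118
```

View pics/s6.png

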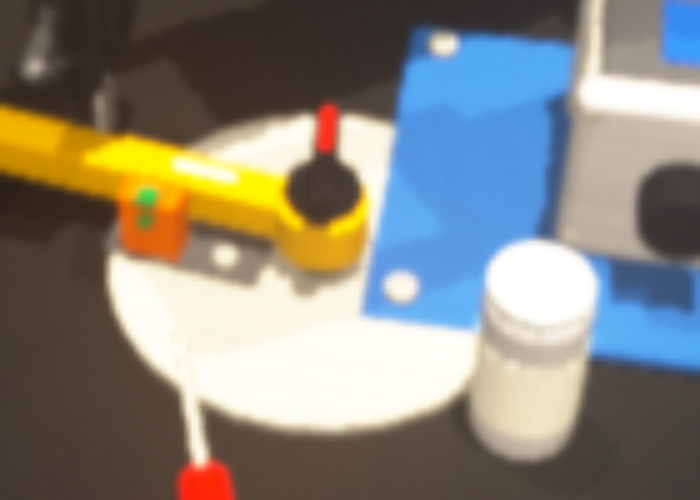

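The tab has moved to (146,205), so the pin is being pressed in. The bar still leans on the finger, so I'll continue gently.

```bash
cat > t.py <<'E'
from h import *
c=capture("scene")
def tab(i):
    h=cv2.cvtColor(i,cv2.COLOR_BGR2HSV);m=cv2.inRange(h,(45,90,60),(85,255,255));m[:200]=0;m[240:]=0;m[:,:205]=0;m[:,235:]=0
    v,u=np.nonzero(m);return u.mean(),v.mean(),len(u)
print(tab(c["image"]))
s=read_state();d=s["position"][:2]-P;th=np.arctan2(d[1],d[0])+np.arcsin(26.5/np.hypot(*d));print(np.hypot(*d),th,s["wrist_force"])
E
python3 -m handwheel '[[[0,0,-0.5,-0.2,1,0,0],[0,0,-0.5,-0.4,2,0,0]]]'
python3 t.py
```

```text
time: 7.45
position: [670.8, -129.0, 33.7]
orientation: [-0.002, 0.544, 0.839, -0.001]
wrist_force: [-9.9, -1.2, 6.7]
opening: -0.1
grip_force: 5.2
(np.float64(219.0), np.float64(219.0), 9)
141.58404755864126 -1.131162742600013 [-9.3684655  -1.50461302  4.97573004]
```

```bash
python3 -m handwheel '[[[0,0,0,-0.2,1,0,0],[0,0,0,-0.3,1.5,0,0],[0,0,0,-0.3,1.5,0,0]]]'
python3 t.py
```

```text
time: 7.75
position: [670.8, -129.0, 33.7]
orientation: [-0.004, 0.544, 0.839, -0.002]
wrist_force: [-12.6, -1.7, 8.3]
opening: -0.3
grip_force: 6.2
(np.float64(219.0), np.float64(219.0), 9)
141.57143820860202 -1.1305088200754227 [-12.79947659  -1.46651714   7.82434728]
```

The bar is solid against the stop (no more motion, force rising). Backing off, then rising.

```bash
python3 -m handwheel '[[[0,0,0,0,-3,0,0],[0,0,0,0,-8,0,0],[0,0,0,0,-16,0,0],[0,0,0,0,-26,-5,0],[0,0,0,0,-30,-20,20],[0,0,0,0,-30,-45,40],[0,0,0,0,-30,-75,40],[0,0,0,0,-30,-105,40],[0,0,0,0,-30,-125,40],[0,0,0,0,-30,-130,40],[0,0,0,0,-30,-130,40]]]'
python3 t.py
python3 - <<'E'
from h import *
th=-2.49
print(row(P[0],P[1],170,th+np.pi).tolist())
E
```

```text
time: 8.72
position: [648.5, -141.7, 167.2]
orientation: [0.003, 0.544, 0.839, 0.001]
wrist_force: [0.3, 0.2, -1.4]
opening: 40.1
grip_force: 0.0
(np.float64(219.0), np.float64(219.0), 9)
149.75062729486766 -1.315764361115146 [-0.01210942  0.51253577  0.43014463]
[0.1, 0.0, 76.7, 141.0, 50.3, -5.5]
```

Run:
```python
from h import *
print(row(580,-34,190,-2.49+np.pi).tolist())
```

```text
[0.1, 0.0, 76.7, 125.2, -17.5, -25.6]
```

```bash
python3 -m handwheel '[[[0,0,7,10,-2,-6,40],[0,0,14,20,-4,-12,40],[0,0,21,32,-6,-18,40],[0,0,28,44,-8,-24,40],[0,0,35,56,-10,-25,40],[0,0,42,68,-12,-25,40],[0,0,49,80,-14,-25,40],[0,0,56,92,-15,-25,40],[0,0,63,104,-16,-25,40],[0,0,70,116,-17,-25,40],[0,0,76.5,125,-17.5,-25,40],[0,0,76.5,125,-17.5,-25,40]]]'
python3 - <<'E'
from h import *
import pickle
c=capture("wrist");cv2.imwrite("pics/w2.png",c["image"]);pickle.dump(c,open("w2.pkl","wb"))
t=capture("top");pickle.dump(t,open("t2.pkl","wb"))
print(read_state()["position"],[(n,proj(c,[p])[0].round()) for n,p in [("hub",[*P,84]),("tip",[600.7,-18.4,60])]])
E
```

```text
time: 9.77
position: [577.4, -32.1, 186.0]
orientation: [-0.002, 0.947, 0.322, -0.002]
wrist_force: [0.5, -0.2, -0.2]
opening: 39.9
grip_force: 0.0
[578.8226303  -33.7102033  186.97518864] [('hub', array([257., 109.])), ('tip', array([256., 158.]))]
```

View pics/w2.png

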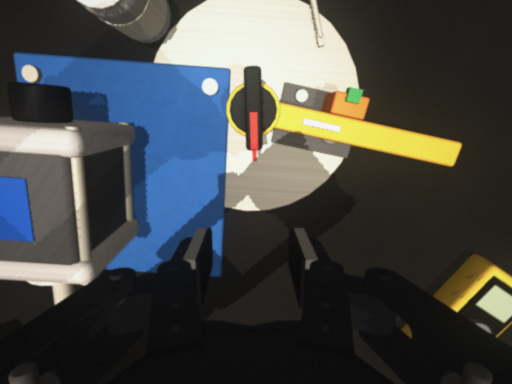

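Wrist view: the brace is against the block at (348,103) and staying there. The knob runs from (253,67) to its pointer tip (255,159), the white line from (304,123) to (340,129), and the brace end is at (459,153).

Run:
```python
from h import *
import pickle
c=pickle.load(open("w2.pkl","rb"))
f=lambda uv,z:ray(c,[uv],z)[0][:2]
hub=f((253,108),50);tip=f((255,159),60);mi=f((304,123),51);mo=f((340,129),51);e=f((459,153),50);kb=f((253,67),84)
an=lambda d:np.arctan2(d[1],d[0])
print(hub,tip,mi,mo,e,kb)
print("len",np.hypot(*(tip-hub)),np.hypot(*(mi-hub)),np.hypot(*(e-hub)),np.hypot(*(kb-hub)))
print("tip",an(tip-hub),an(tip-kb),"mark",an(mi-hub),an(mo-mi),an(e-hub),an(e-mi))
k=hub
a=an(tip-kb)
print(row(k[0],k[1],62,-2.49+np.pi).tolist(),row(k[0],k[1],110,-2.49+np.pi).tolist())
```

```text
[634.51913496  11.09412488] [599.75400234 -18.07881477] [652.68115547 -34.33938473] [668.88408176 -64.26842997] [ 721.17534596 -168.80514164] [658.1792124   29.60214954]
len 45.38364082324468 48.92916088685961 199.68236026669913 30.03907857208002
tip -2.4434351325763797 -2.4571099004683985 mark -1.19050595907176 -1.074596793895387 -1.1219013142415173 -1.0996727696730935
[-0.1, 0.1, 0.4, 71.8, -1.0, 124.8] [-0.1, 0.1, 0.4, 71.7, -1.1, 76.8]
```

```bash
python3 -m handwheel '[[[0,0,-1,24,0,20,40],[0,0,-1,48,0,40,40],[0,0,-1,66,0,60,40],[0,0,-1,71.5,-0.5,75,40],[0,0,-1,71.5,-0.5,90,40],[0,0,-1,71.5,-0.5,105,40],[0,0,-1,71.5,-0.5,116,40],[0,0,-1,71.5,-0.5,122,40],[0,0,-1,71.5,-0.5,122,40],[0,0,-1,71.5,-0.5,122,30]]]'
python3 -m handwheel '[[[0,0,0,0,0,0,22],[0,0,0,0,0,0,17],[0,0,0,0,0,0,14],[0,0,0,0,0,0,12],[0,0,0,0,0,0,10],[0,0,0,0,0,0,8]]]'
python3 - <<'E'
from h import *
s=read_state();print(s["wrist_force"],s["torque"],s["position"])
E
```

```text
time: 10.7
position: [636.3, 9.6, 67.0]
orientation: [-0.0, 0.944, 0.33, -0.0]
wrist_force: [-0.0, 0.5, -0.0]
opening: 30.6
grip_force: 0.0
time: 11.2
position: [636.3, 11.1, 68.6]
orientation: [-0.001, 0.944, 0.33, 0.0]
wrist_force: [-3.6, 4.4, 6.8]
opening: 12.6
grip_force: 58.9
[-3.57444358  4.39602386  6.8134187 ] [ 0.66045559  0.64748627 -0.0240438 ] [636.34513789  11.13114541  68.60564376]
```

```bash
python3 -m handwheel '[[[0,0,-4,0.4,-1,-1,8],[0,0,-10,0.4,-1,-2,8],[0,0,-17,0.4,-1,-2,8],[0,0,-24,0.4,-1,-2,8],[0,0,-31,0.4,-1,-2,8],[0,0,-38,0.4,-1,-2,8],[0,0,-45,0.4,-1,-2,8],[0,0,-52,0.4,-1,-2,8],[0,0,-59,0.4,-1,-2,8],[0,0,-66,0.4,-1,-2,8],[0,0,-72,0.4,-1,-2,8],[0,0,-75,0.4,-1,-2,8]]]'
python3 -m handwheel '[[[0,0,-1.5,0,0,0,8],[0,0,-1.5,0,0,0,8],[0,0,-1.5,0,0,0,8]]]'
python3 - <<'E'
from h import *
s=read_state();o=s["orientation"];print(s["wrist_force"],s["torque"],"dir",2*np.arctan2(o[2],o[1])-np.pi)
E
```

```text
time: 12.2
position: [631.8, 12.3, 68.6]
orientation: [-0.004, 0.546, 0.838, -0.002]
wrist_force: [-11.1, 3.2, 6.8]
opening: 12.8
grip_force: 60.3
time: 12.45
position: [631.7, 12.3, 68.6]
orientation: [-0.005, 0.536, 0.844, -0.002]
wrist_force: [-11.0, 3.9, 6.2]
opening: 12.5
grip_force: 60.3
[-10.99118107   3.90429985   6.16417074] [0.49255209 1.64058949 0.02332503] dir -1.1324017970186788
```

```bash
python3 -m handwheel '[[[0,0,0,0,0,0,20],[0,0,0,0,0,0,30],[0,0,0,0,0,0,40],[0,0,0,0,0,0,40],[0,0,0,0,0,-15,40],[0,0,0,-5,0,-40,40],[0,0,0,-20,0,-70,40],[0,0,0,-40,0,-95,40],[0,0,0,-60,0,-115,40],[0,0,0,-68,0,-122,40],[0,0,0,-70,0,-122,40],[0,0,0,-70,0,-122,40]]]'
python3 t.py
python3 - <<'E'
from h import *
import pickle
c=capture("wrist");pickle.dump(c,open("w3.pkl","wb"))
cv2.imwrite("pics/w3.png",cv2.resize(c["image"][0:250,150:400],(600,600),interpolation=cv2.INTER_CUBIC))
E
```

```text
time: 13.45
position: [665.5, -52.6, 190.4]
orientation: [-0.0, 0.537, 0.843, 0.0]
wrist_force: [-1.3, -0.4, -0.7]
opening: 40.2
grip_force: 0.0
(np.float64(219.0), np.float64(219.0), 9)
66.43487548405095 -0.7091772865182058 [-0.98897547 -0.27099237 -0.31304547]
```

View pics/w3.png

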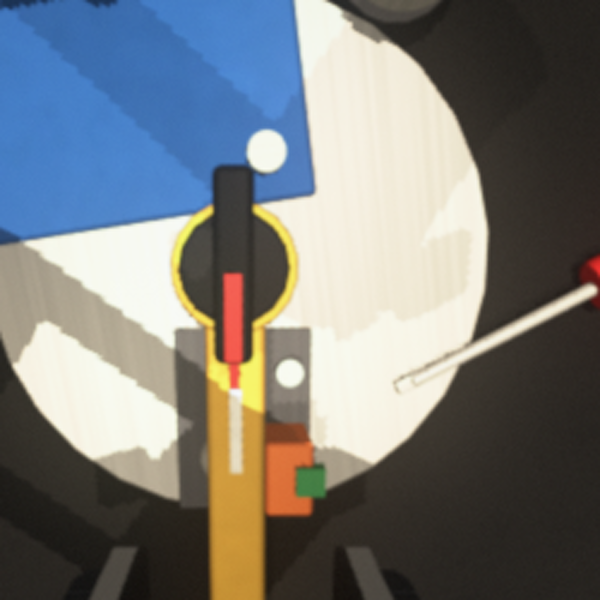

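The pointer tip (235,386) meets the white line's inner end (236,390), the line runs to (236,472), and the brace lies against the orange block with the tab pushed out. Checking the angles numerically.

Run:
```python
from h import *
import pickle
c=pickle.load(open("w3.pkl","rb"))
f=lambda uv,z:ray(c,[np.array(uv)/2.4+[150-.3,-.3]],z)[0][:2]
an=lambda d:np.arctan2(d[1],d[0])
hub=f((236,265),50)
tip=f((235,386),60);mi=f((236,391),51);mo=f((236,472),51);e=f((238,570),50);kb=f((233,168),84);kf=f((234,361),84)
print(hub,"knob",an(tip-hub),an(kf-kb),an(tip-kb),"mark",an(mi-hub),an(mo-hub),an(e-hub),an(e-mi))
```

```text
[633.01679479  12.18376736] knob -1.1415149810000194 -1.1304905989672096 -1.1299603373751665 mark -1.1347662459589374 -1.13484180289661 -1.1281365587032857 -1.1239972832026282
```

Knob at about −1.13 and brace at about −1.13 rad, so they agree within 0.01. The telltale is unchanged and the robot is clear, so I'm handing in.

```bash
python3 -c "
from workcell import *
print(finish_job())"
```

```text
the job is handed in; nothing more can be done
None
```

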